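Close the sample port and hold the purge at the set flow

ROBOT

A 6-joint arm with a two-finger parallel gripper is mounted at the origin on the work surface. World frame = base frame: x ahead of the robot, y to its left, z up, the work surface at z = 0. Lengths are in mm, angles in rad, forces in N, time in s.
With the tool pointing down it reaches from about 275 to 750 mm from the base axis. Payload 10.2 kg.
Tool frame: the origin (TCP) lies at the very end of the fingers, on their centre line; the grasp point (between the pads) lies 19 mm behind it; z points along the fingers, y is the direction in which the jaws open and shut (so a half turn about z gives the same grasp; the last joint's range is limited). The gripper opens to 85 mm and grips with 20 to 120 N. Pads are 22 mm wide; open, the fingers measure 114 mm over their backs; the gripper's body (76 mm by 85 mm) begins 54 mm behind the grasp point. The pads swing forward as they close: fully open they stand 13 mm farther back than shut.
Start: joints at [-1.351, 0.313, 1.498, -0, 1.331, -0.223], TCP at [224.936, -474.379, 231.294] pointing down, gripper open.
Joint ranges: [-2.94, 2.94], [-0.97, 2.17], [0.19, 2.56], [-1.23, 4.37], [0.02, 3.11], [-2.88, 2.88]. Speed limits (rad/s): [2.39, 2.39, 3.01, 3.14, 3.14, 3.14].

INTERFACE

Orientations are given as a unit quaternion [w, x, y, z].
In Python, from rig import sensors, imaging, ctrl gives the robot as it stands.
- The arm moves only by the shell command python3 -m creep 'ROWS' [FORCE]. ROWS is JSON, a list of rows, each an object with "grip": the finger opening in mm, from 0 to 85.4; "linear": the shift along the tool's x, y, z in mm, a list of three; "rot": the turn, a rotation vector about the tool's x, y, z in rad, a list of three. A call has 1 to 12 rows; each row shifts and turns the commanded pose from where the row before left it, along the tool's axes as they then stand; what a row does not reach is not made up. A row lasts 1/12 s, in which the tool goes at most 41.7 mm and 7.16 degrees, less where a joint would pass 70% of its speed; a pose out of reach is approached as far as the arm can. A call with a gripper value outside its range is refused whole. The fingers move at their own pace and stop on an object; FORCE is the grip in N (left out, the last holds). Time passes only in rows, so rows that do not move let the fingers close. It gives the time, the measured TCP pose, the force and the opening at its end, in the units of the state.
- sensors.sense(): the state, without advancing time (a new reading comes with each control period).
- imaging.capture(name): name is "scene" or "top"; returns (picture, depth): 384x512x3 uint8, red, green, blue; 384x512 float32, mm along the optical axis (not along the pixel's ray), 0 where there is no reading.
- imaging.camera_params(name): a dict with "intrinsics" (3x3 intrinsics, pixels), "k1" (the pictures are not rectified: a ray, as slopes to the right and down, at radius r is drawn at 1 + k1 r^2 times it, then the intrinsics apply), "R" (3x3) and "t" (3): a world point X has camera coordinates R X + t. Camera axes: x right, y down, z forward; pixel columns grow to the right and rows downward; lengths in mm; the calibration is good to about 2 mm. A picture is of the moment at which its call begins. camera_params takes no time and is no camera call.
- ctrl.finish_job(): hands the job in, once; it reports no verdict.
The state is a dict: "time_s": time; "joints": joint angles; "dq": joint speeds; "tau": joint torques, N m; "eef_pos": TCP position; "ee_rot": TCP orientation; "force": force on the tool from outside, world axes, zero at the start; "wrist_torque": the same for the moment, N m; "grip_width": opening from 0.0 (shut) to 1.0 (fully open).
Only numpy, scipy, OpenCV 4.12 (cv2) and the standard library are available. Lean on these libraries where they do the work, as an engineer would, in place of code of your own. Each camera call takes 0.05 s, during which the arm holds its last target.

TASK

Purge the sample ante-chamber: pick up the large black-knobbed plug and seat it fully down in the open port on top of the steel ante-chamber, then let go of it. Only once the port is closed, press the red spring-closing purge lever down gently until the middle of the orange float in the flowmeter stands between the two rings of the blue set clip, without letting it shoot well past them, and keep it there: the program finishes while the arm is still holding the lever down. Leave the set clip and everything else on the deck where they are.

Things in the scene. Friction and masses are not known exactly. Their poses are not given: they have to be found in the camera images.
- head: The instrument (chamber, lever, flowmeter), fixed; place and yaw differ from start to start. Origin: under the centre of its round black deck plate, 330 mm diameter. x away from the robot at yaw 0, y left, z up. In its axes (mm): port (-20, 80, 125), lever hinge (-25, -90, 100), flowmeter axis (75, -85), its top 210 high.
- plug_center (a point): Centre (half-way up, on the axis) of the large port plug, loose, upright on the deck left or right of the instrument; 60 mm tall, 0.2 kg. From below: steel spigot 36 mm diameter x 16 mm, foot bevelled; steel flange 55 mm x 8 mm; neck 6 mm; black ribbed knob 34 mm diameter x 30 mm, from the centre's height to 30 mm above it. z up along the axis.
- port (a point): Centre of the mouth of the port on the steel ante-chamber, 125 mm above the deck: an upright steel stub, 55 mm outer and 40 mm inner diameter, 25 mm deep. The plug's spigot has 2 mm of play all round; its flange comes to rest on the rim, the plug's centre then 14 mm above this point. Axes as the instrument's.
- lever_pad (a point): Middle of the top face of the red pad of the purge lever, where it is pressed; moves with the lever. Pad 50 mm long x 40 mm wide x 8 mm thick. The lever points from its hinge towards the robot (the instrument's -x); the pad's middle is 100 mm from the hinge. At rest it leans 0.25 rad up and this point is 132 mm above the deck.
- purge_lever (a joint): Angle of the purge lever: 0 at rest (up), grows as the pad is pressed down, 0.5 rad at its lower stop. A spring closes it as soon as it is let go: about 4 N at the pad to leave rest, 10 N at the stop. The float rises 20 mm for each 0.1 rad, the pad sinks about 10 mm.
- float_mid (a point): Centre of the orange ball float, 21 mm diameter, in the clear upright flowmeter tube (27 mm diameter) behind the lever. 68 mm above the deck with the lever at rest; rises up to 100 mm with the lever.
- set_mark (a point): Middle of the blue set clip on the flowmeter tube, on the tube's axis: two thin rings 20 mm apart, 10 mm below and above this point. Its height differs from start to start, 30 to 75 mm above the float's rest height. The float's centre is to be held at this height, within 9 mm; 20 mm above it is too much flow. The clip slides if pushed: leave it.
- small_plug: Bystander: a smaller steel plug with a blue knob 20 mm diameter, flange 40 mm, 47 mm tall, origin under its centre. Too small for the port.
- jar: Bystander: sample jar with white cap, 52 mm diameter, 62 mm tall, origin under its centre.
- centring_ring: Bystander: aluminium centring ring, 54 mm outer diameter, 12 mm high, origin under its centre.
- sample_box: Bystander: flat grey box with clear cover, 75 x 55 x 25 mm, far right, origin under its centre.
- tweezers: Bystander: steel tweezers lying on the deck, 125 mm long along x, 8 mm high, origin under the middle.
- screwdriver: Bystander: screwdriver with green handle lying along its x, 170 mm long.
- grease_bottle: Bystander: small bottle with black cap, 40 mm diameter, 90 mm tall, far left, origin under its centre.
Things that resemble listed ones, but are neither listed nor needed, are in the scene too. What is shaped like the part that bears plug_center but purple or yellow is not meant.

How it is judged (in metres and radians):
On the way, in this order (a step that is already met when the one before it is completed fails the run):
1. the plug is seated fully in the port and let go (horizontal distance between plug_center and port below 0.0035 m and z of plug_center in the frame of port between 0.01 and 0.0165 m and angle between plug_center's own z axis and vertical below 0.06 rad and contact force between plug and the fingers below 0.1 N), for 0.2 s.
2. the lever is pressed so that the float stands between the rings of the set clip, for half a second (z of float_mid in the frame of set_mark between -0.009 and 0.009 m), for 0.5 s.
At the end, for the whole second after the job is handed in: The plug sits in the port, flange on the rim (within 2.5 mm of seated height, 3.5 mm sideways, 0.06 rad upright), and the robot itself is still holding the purge lever down, steady, with more than 2 N, so that the float's centre is within 9 mm of the middle of the set clip (all of step 2 and horizontal distance between plug_center and port below 0.0035 m and z of plug_center in the frame of port between 0.01 and 0.0165 m and angle between plug_center's own z axis and vertical below 0.06 rad and (contact force between purge_lever and the fingers above 2 N or contact force between purge_lever and the arm above 2 N) and velocity of joint purge_lever between -0.1 and 0.1 rad/s); the arm keeps its last pose, push and grip.
It fails at once if the purge lever is pressed (more than 0.12 rad) while the port is not closed (value of joint purge_lever above 0.12 rad and (horizontal distance between plug_center and port above 0.006 m or z of plug_center in the frame of port above 0.019 m)).
It fails at once if the float shoots more than 20 mm above the middle of the set clip (z of float_mid in the frame of set_mark above 0.02 m).
It fails at once if the set clip is shifted by more than 4 mm (distance of set_mark from where it was at the start of the episode above 0.004 m).
It fails at once if a bystander is moved by more than 30 mm (distance of any of small_plug, jar, centring_ring, sample_box, tweezers, screwdriver, grease_bottle from where it was at the start of the episode above 0.03 m).
It also fails if it takes over 58 s, if anything falls off the work surface, if the arm or the gripper's body presses on something with over 40 N, if the wrist force passes 120 N, or if a joint passes its speed limit or range.

## Working session

There is one attempt and no reset: what is moved stays moved. The work goes in short steps, Python scripts to look and compute and a shell command to move; the robot and the scene stay as the last step left them, time stands still between calls to the robot, and variables do not carry over. Pictures are saved under pics/ and viewed, and the job is handed in when it is done.

```bash
ls; mkdir -p pics; cat > h.py <<'E'
import numpy as np, cv2, pickle
from rig import sensors, imaging, ctrl
def snap(name,fn):
    p,d=imaging.capture(name)
    np.savez('last_%s.npz'%name,p=p,d=d)
    cv2.imwrite('pics/%s.png'%fn,p[:,:,::-1]); return p,d
def load(name):
    z=np.load('last_%s.npz'%name); return z['p'],z['d']
def ray(name,u,v):
    c=imaging.camera_params(name); K=np.array(c['intrinsics'],float); k1=c['k1']
    a=np.array([(u-K[0,2])/K[0,0],(v-K[1,2])/K[1,1]]); b=a.copy()
    for _ in range(30): b=a/(1+k1*(b@b))
    R=np.array(c['R']);t=np.array(c['t'])
    return -R.T@t, R.T@np.array([b[0],b[1],1.0]), 
def at_depth(name,u,v,z):
    o,r=ray(name,u,v); return o+r*z
def at_z(name,u,v,z):
    o,r=ray(name,u,v); return o+r*(z-o[2])/r[2]
def proj(name,X):
    c=imaging.camera_params(name); K=np.array(c['intrinsics'],float)
    q=np.array(c['R'])@np.array(X,float)+np.array(c['t']); s=q[:2]/q[2]; s=s*(1+c['k1']*(s@s))
    return np.array([K[0,0]*s[0]+K[0,2],K[1,1]*s[1]+K[1,2]])
def crop(name,u0,v0,u1,v1,fn,k=4):
    p,d=load(name); c=cv2.resize(p[v0:v1,u0:u1],None,fx=k,fy=k,interpolation=cv2.INTER_CUBIC)
    cv2.imwrite('pics/%s.png'%fn,c[:,:,::-1])
E
python3 - <<'E'
from h import *
np.set_printoptions(precision=4,suppress=True)
for n in('scene','top'):
    snap(n,n+'0'); c=imaging.camera_params(n); print(n,c['intrinsics'],c['k1'],-np.array(c['R']).T@np.array(c['t']))
print(sensors.sense())
E
```

```text
pics
scene [[488.5224   0.     252.9656]
 [  0.     488.5224 191.1881]
 [  0.       0.       1.    ]] -0.05280894958833401 [1070.3343  393.9422 1125.2076]
top [[488.4633   0.     257.1073]
 [  0.     488.4633 194.8839]
 [  0.       0.       1.    ]] 0.059948408210622445 [ 403.5587  -20.1554 1360.0585]
{'time_s': 0.1, 'joints': array([-1.3514,  0.3134,  1.4983,  0.    ,  1.331 , -0.2234]), 'dq': array([-0.0003, -0.0037, -0.003 , -0.0008, -0.    ,  0.0007]), 'tau': array([  0.0026, -41.2897, -26.0143,  -0.0002,   0.003 ,  -0.    ]), 'eef_pos': array([ 224.882 , -474.1546,  230.8242]), 'ee_rot': array([-0.0005,  0.9756,  0.2196,  0.    ]), 'force': array([ 0.0268, -0.3252, -0.8967]), 'wrist_torque': array([-0.0243, -0.0126,  0.0307]), 'grip_width': 1.001352179992825}
```

View pics/scene0.png

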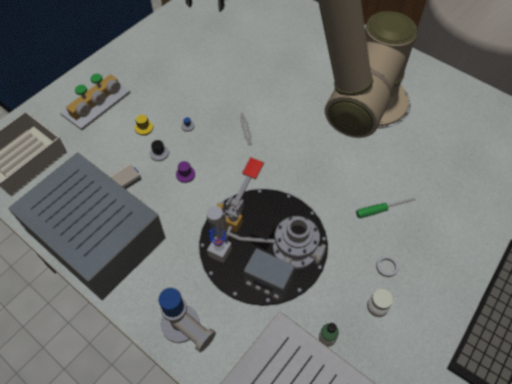

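View pics/top0.png

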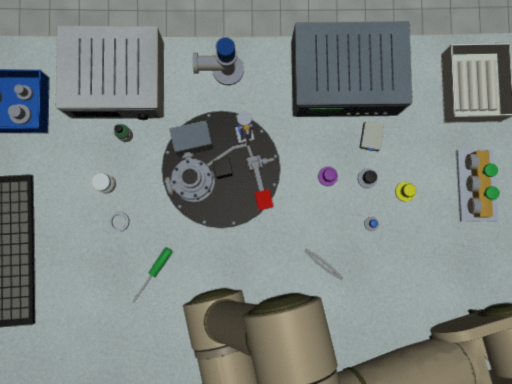

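The candidates in the top view are purple (328,176), black (368,178), yellow (405,191) and a small one with a blue knob (371,224). The black-knobbed one at (368,178), which is (158,149) in scene, fits the description. I'll confirm it in an enlarged crop.

```bash
python3 - <<'E'
from h import *
crop('top',310,110,430,240,'c_plug',5)
crop('top',155,105,290,235,'c_head',4)
crop('scene',190,140,335,305,'c_heads',4)
crop('scene',120,100,220,190,'c_plugs',6)
E
```

```text
(no output)
```

View pics/c_plug.png

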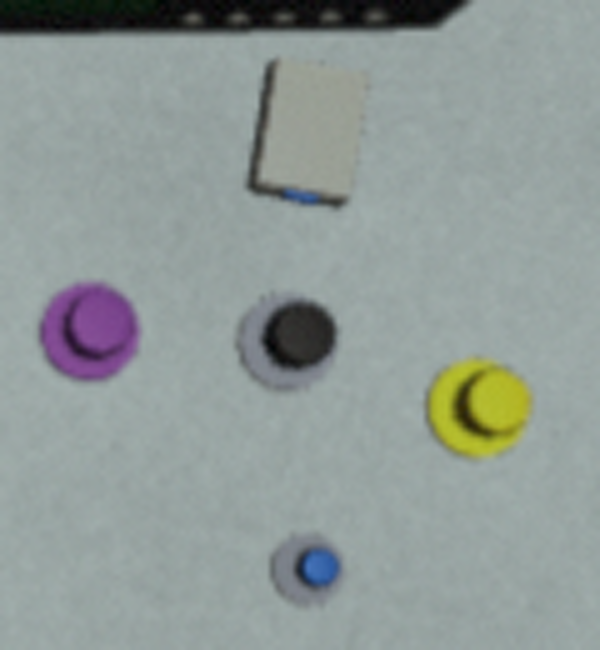

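View pics/c_head.png

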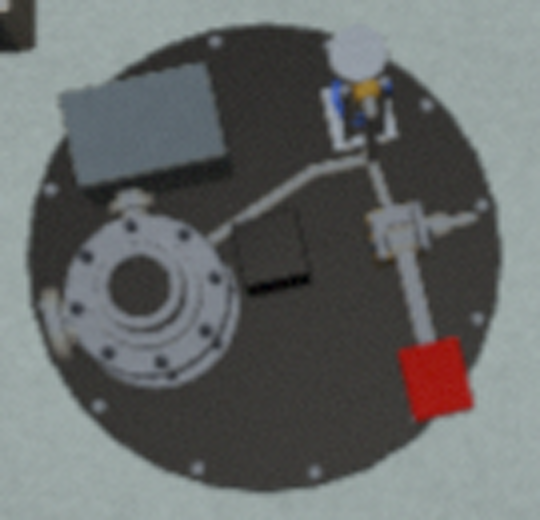

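View pics/c_heads.png

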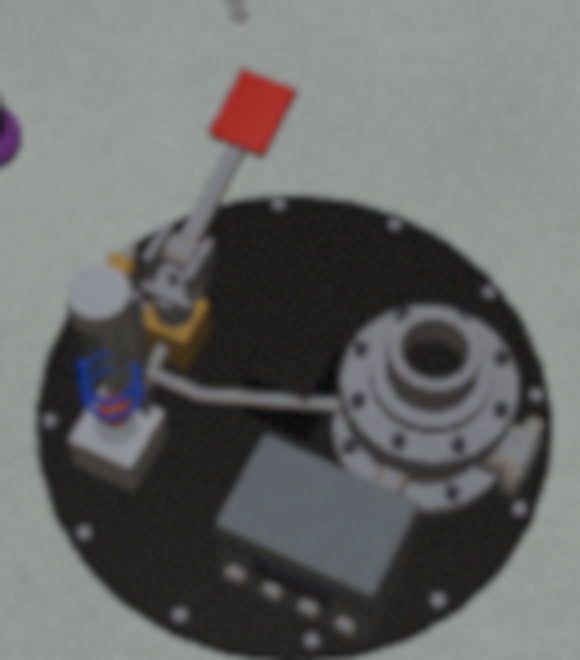

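View pics/c_plugs.png

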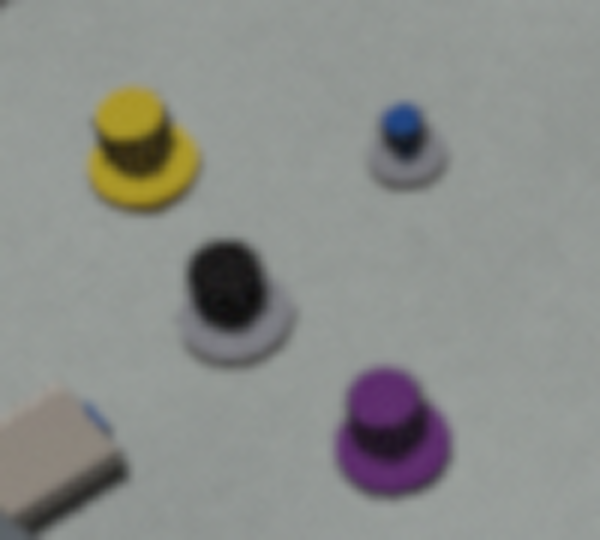

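Confirmed: the plug at top (370,177) has a black knob and a steel flange, and its neighbours are purple, yellow and small blue. Next I'll triangulate the features.

```bash
cat > m.py <<'E'
from h import *
from scipy.optimize import least_squares
np.set_printoptions(precision=1,suppress=True)
def cp(u0,v0,k,x,y): return (u0+(x+.5)/k-.5, v0+(y+.5)/k-.5)
T=lambda x,y: cp(155,105,4,x,y); S=lambda x,y: cp(190,140,4,x,y)
TP=lambda x,y: cp(310,110,5,x,y); SP=lambda x,y: cp(120,100,6,x,y)
def tri(a,b):
    o1,r1=ray('top',*a);o2,r2=ray('scene',*b)
    A=np.array([r1,-r2]).T; s=np.linalg.lstsq(A,o2-o1,rcond=None)[0]
    return o1+r1*s[0],o2+r2*s[1]
if __name__=='__main__':
    print('knob',at_z('top',*TP(302,334),60),at_z('scene',*SP(226,265),60),tri(TP(302,334),SP(226,265)))
    print('flange',at_z('top',*TP(288,341),24),at_z('scene',*SP(237,315),24))
    print('port',at_z('top',*T(139,286),125),at_z('scene',*S(434,350),125),tri(T(139,286),S(434,350)))
    print('pad',at_z('top',*T(436,379),132),at_z('scene',*S(253,112),132),tri(T(436,379),S(253,112)))
    print('fm',at_z('top',*T(357,52),210),at_z('scene',*S(100,291),210),tri(T(357,52),S(100,291)))
    print('deck',at_z('top',*T(266,258),5))
    # fit
    loc={'port':(-20,80,125),'pad':(-122.0,-90,132),'fm':(75,-85,210)}
    ob={'port':(T(139,286),S(434,350)),'pad':(T(436,379),S(253,112)),'fm':(T(357,52),S(100,291))}
    def w(q,p): c,s=np.cos(q[2]),np.sin(q[2]); return np.array([q[0]+c*p[0]-s*p[1],q[1]+s*p[0]+c*p[1],p[2]])
    def f(q):
        r=[]
        for k in loc:
            for i,n in enumerate(('top','scene')): r.append(proj(n,w(q,loc[k]))-ob[k][i])
        return np.concatenate(r)
    s=least_squares(f,[450,150,0.2]); print(s.x,np.round(s.x[2],4),s.fun)
    for k in loc: print(k,w(s.x,loc[k]))
    p,d=load('top'); sp,sd=load('scene')
    for n,im in(('top',p),('scene',sp)):
        im=cv2.resize(im,None,fx=4,fy=4,interpolation=cv2.INTER_CUBIC)
        def circ(c,r,col):
            for a in np.linspace(0,2*np.pi,120):
                q=proj(n,np.array(c)+[r*np.cos(a),r*np.sin(a),0]); q=(q+.5)*4-.5
                cv2.circle(im,tuple(int(round(v)) for v in q),0,col,-1)
        P=w(s.x,loc['port']); circ(P,27.5,(255,255,0));circ(P,20,(0,255,0))
        circ(w(s.x,loc['fm']),16,(255,0,0)); circ(w(s.x,(0,0,0)),165,(255,0,255))
        circ(w(s.x,loc['pad']),2,(255,255,255))
        u,v=(155,105) if n=='top' else (190,140)
        cv2.imwrite('pics/ov_%s.png'%n,im[v*4:v*4+600,u*4:u*4+600,::-1])
E
python3 m.py
```

```text
knob [ 579.9 -352.1   60. ] [ 580.9 -352.4   60. ] (array([ 580. , -352.4,   58.9]), array([ 580.5, -353. ,   59.1]))
flange [ 580.9 -353.5   24. ] [ 582.4 -351.9   24. ]
port [576.8 125.1 125. ] [579.3 126.  125. ] (array([577.3, 125.5, 121.4]), array([577.5, 125. , 121.4]))
pad [514.6 -62.6 132. ] [517.1 -60.6 132. ] (array([515. , -62.7, 127.9]), array([514.8, -62.4, 127.9]))
fm [705.1 -15.4 210. ] [705.8 -13.9 210. ] (array([705.5, -15.4, 208.3]), array([705.1, -14.7, 208.2]))
deck [612.5  50.7   5. ]
[614.6  52.1   0.2] 0.2175 [-0.3 -0.4  0.3 -0.5 -0.2 -0.1  0.1 -0.9 -0.3 -0.4 -0.4 -0.1]
port [577.8 125.9 125. ]
pad [514.9 -62.1 132. ]
fm [706.2 -14.7 210. ]
```

View pics/ov_top.png

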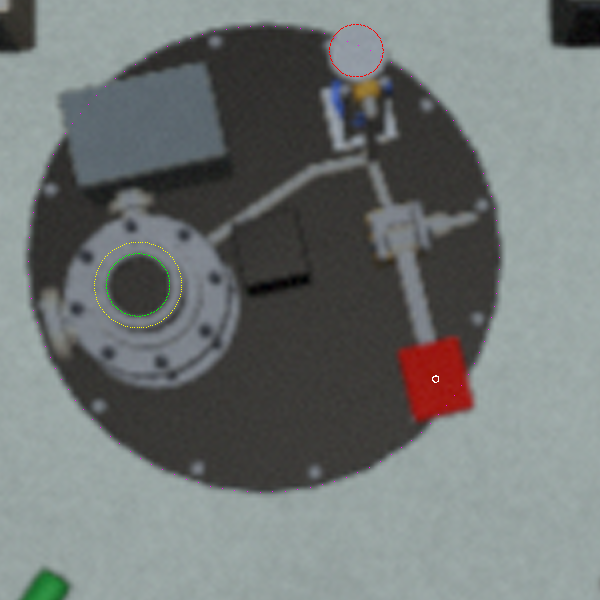

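View pics/ov_scene.png

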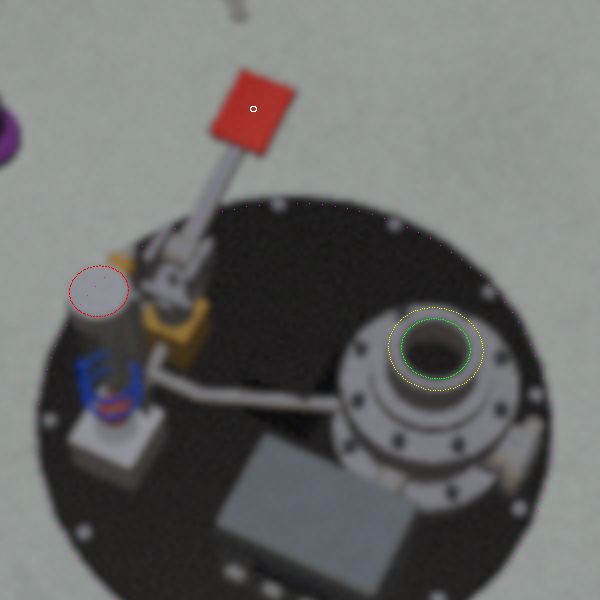

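The overlay agrees with both images: port rim at (139,286) in the top crop, flowmeter cap at (357,52), pad dot at (435,379). Next, the clip height.

```bash
python3 - <<'E'
from h import *
def mk(zs,fn):
  out=[]
  for n,(u,v,w,h) in (('scene',(203,200,30,48)),('top',(232,112,30,30))):
    p,d=load(n);k=11
    im=cv2.resize(p[v:v+h,u:u+w],None,fx=k,fy=k,interpolation=cv2.INTER_CUBIC); im2=im.copy()
    for z,col in zs:
      for a in np.linspace(0,2*np.pi,60):
        q=proj(n,[706.2+15*np.cos(a),-14.7+15*np.sin(a),z]); q=(q-[u,v]+.5)*k
        cv2.circle(im2,tuple(int(x) for x in q),1,col,-1)
    a=np.hstack([im,im2]); out.append(a)
  cv2.imwrite('pics/clip_s.png',out[0][:,:,::-1]);cv2.imwrite('pics/clip_t.png',out[1][:,:,::-1])
mk([(68,(255,150,0)),(100,(0,255,0)),(120,(255,255,0)),(140,(0,255,255))],'clip')
E
```

```text
(no output)
```

View pics/clip_s.png

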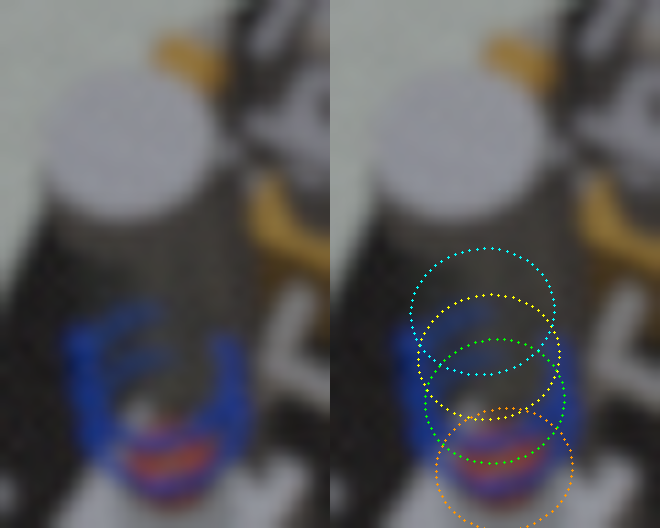

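View pics/clip_t.png

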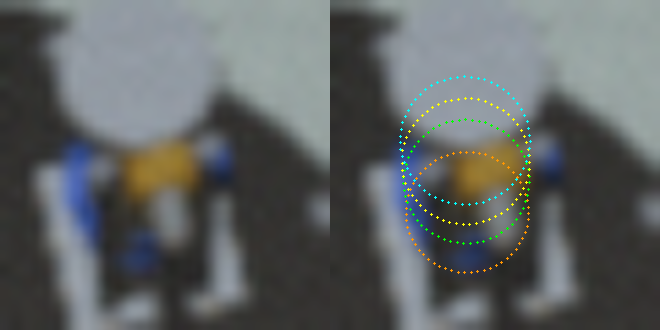

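```bash
cat > clip.py <<'E'
from h import *
import sys
def mk(hs,fn,r=17,ax=(706.2,-14.7),n='scene',k=11,box=(203,200,30,48),fl=None):
  p,d=load(n);u,v,w,h=box
  im=cv2.resize(p[v:v+h,u:u+w],None,fx=k,fy=k,interpolation=cv2.INTER_CUBIC); o=[im]
  g=lambda c,rr,z,col,m:[cv2.circle(m,tuple(int(x) for x in (proj(n,[ax[0]+rr*np.cos(a),ax[1]+rr*np.sin(a),z])-[u,v]+.5)*k),1,col,-1) for a in np.linspace(0,2*np.pi,70)]
  for hh in hs:
    m=im.copy()
    for s in(-10,10): g(0,r,hh+s,(255,255,0),m)
    if fl: g(0,10.5,fl,(0,255,0),m)
    o.append(m)
  a=np.hstack(o); cv2.imwrite('pics/%s.png'%fn,a[:,:,::-1])
E
python3 - <<'E'
from clip import *
mk([98,102,106],'clip2',k=6.5); 
mk([98,102,106],'clip3',n='top',box=(232,112,30,30),k=6.5)
E
```

```text
(no output)
```

View pics/clip2.png

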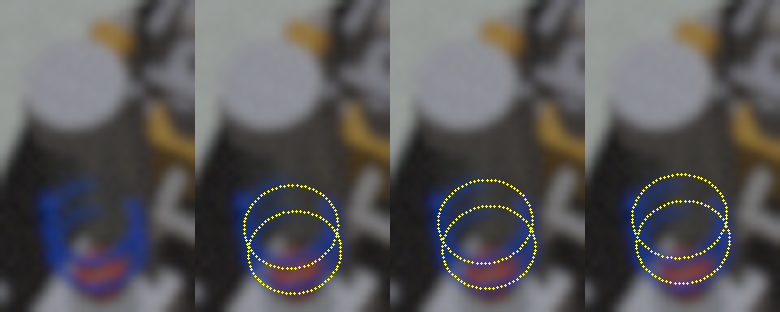

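View pics/clip3.png

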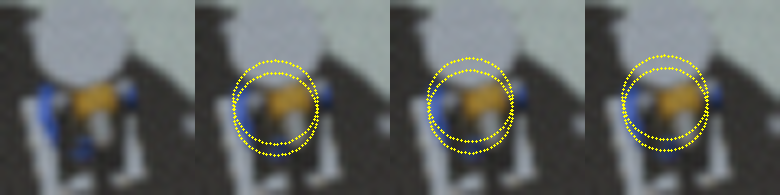

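```bash
python3 - <<'E'
from h import *
p,d=load('scene'); p=p.astype(float)
b=cv2.GaussianBlur(p[:,:,2]-p[:,:,1],(0,0),.5); r=p[:,:,0]-p[:,:,1]
for du in (-2,-1,0,1,2):
  print(du,[(v,int(b[v,int(round(217.5+(v-230)*0.08))+du]),int(r[v,int(round(217.5+(v-230)*0.08))+du])) for v in range(224,250)])
for z in (68,90,110): 
  print(z,proj('scene',[706.2,-14.7,z]),[proj('scene',[706.2+s*17*.665,-14.7+s*17*.747,z]) for s in(-1,1)])
E
```

```text
-2 [(224, -3, 1), (225, -2, 0), (226, 3, -1), (227, 17, -7), (228, 30, -12), (229, 26, -9), (230, 8, -2), (231, 16, -3), (232, 27, -11), (233, 22, -8), (234, 7, 2), (235, 1, 1), (236, 0, -1), (237, 3, 4), (238, 11, 13), (239, 36, 21), (240, 46, 18), (241, 20, 42), (242, 11, 54), (243, 35, 35), (244, 47, 16), (245, 20, 19), (246, 3, 10), (247, 3, 0), (248, 4, -2), (249, 5, -3)]
-1 [(224, -4, 1), (225, -2, 2), (226, 2, 0), (227, 16, -6), (228, 26, -9), (229, 18, -5), (230, 3, -1), (231, 13, -3), (232, 21, -8), (233, 14, -4), (234, 1, -1), (235, -1, 1), (236, -2, 2), (237, 0, 10), (238, 10, 23), (239, 37, 27), (240, 45, 18), (241, 15, 40), (242, 6, 50), (243, 36, 29), (244, 46, 16), (245, 19, 22), (246, 2, 13), (247, 2, 1), (248, 4, -2), (249, 4, -3)]
0 [(224, -4, 2), (225, -3, 2), (226, 0, 1), (227, 11, -2), (228, 17, -5), (229, 10, -3), (230, 0, 0), (231, 7, -2), (232, 13, -4), (233, 7, -3), (234, -1, 0), (235, -4, 1), (236, -4, 3), (237, -1, 13), (238, 14, 24), (239, 38, 22), (240, 40, 21), (241, 10, 42), (242, 7, 44), (243, 36, 23), (244, 38, 17), (245, 13, 25), (246, 1, 12), (247, 
[... 384 characters left out ...]
 -3), (249, 4, -3)]
2 [(224, -3, 2), (225, -3, 2), (226, -2, 2), (227, -1, 0), (228, 0, 1), (229, 0, 1), (230, -1, 2), (231, 0, 1), (232, 0, 1), (233, -1, 1), (234, -3, 1), (235, 0, 2), (236, 6, 1), (237, 22, 1), (238, 40, 2), (239, 45, 13), (240, 25, 40), (241, 6, 56), (242, 20, 47), (243, 39, 9), (244, 23, 9), (245, 6, 8), (246, 3, 2), (247, 3, -2), (248, 4, -3), (249, 5, -2)]
68 [218.35684452 242.14781732] [array([217.50357076, 235.99275363]), array([219.2238367 , 248.39655023])]
90 [217.7738745  237.92647094] [array([216.91201456, 231.70599337]), array([218.64984184, 244.24336802])]
110 [217.2277904  233.97000735] [array([216.35804057, 227.68929664]), array([218.11201467, 240.34973636])]
```

The clip arcs project to ring centres at rows 233.8 and 237.9. That puts the rings at z≈110 and 90 and the set mark at about 100.5, so the lever needs about 0.16 rad. Moving above the plug now.

```bash
cat > go.py <<'E'
import sys
from h import *
from scipy.spatial.transform import Rotation as R
np.set_printoptions(precision=2,suppress=True)
s=sensors.sense(); q=s['ee_rot']; r=R.from_quat([q[1],q[2],q[3],q[0]])
print('t',s['time_s'],'pos',s['eef_pos'],'F',s['force'],'grip',round(85.4*s['grip_width'],1),'q',s['joints'])
M=r.as_matrix(); print('toolx',M[:,0],'z',M[:,2])
if len(sys.argv)>1:
    t=np.array(list(map(float,sys.argv[1:4]))); print('delta tool',M.T@(t-s['eef_pos']))
    # rot correction to vertical
    z=np.array([0,0,-1.]); print('rot fix',M.T@np.cross(M[:,2],z))
E
python3 -m creep '[{"grip":85,"linear":[31,3.5,0],"rot":[0,0,0]},{"grip":85,"linear":[31,3.5,0],"rot":[0,0,0]},{"grip":85,"linear":[31,3.5,0],"rot":[0,0,0]},{"grip":85,"linear":[31,3.5,0],"rot":[0,0,0]},{"grip":85,"linear":[31,3.5,0],"rot":[0,0,0]},{"grip":85,"linear":[31,3.5,10],"rot":[0,0,0]},{"grip":85,"linear":[31,3.5,15],"rot":[0,0,0]},{"grip":85,"linear":[31,3.5,20],"rot":[0,0,0]},{"grip":85,"linear":[31,3.5,20],"rot":[0,0,0]},{"grip":85,"linear":[31,3.5,20],"rot":[0,0,0]},{"grip":85,"linear":[31,3.5,15],"rot":[0,0,0]},{"grip":85,"linear":[20,3.5,10],"rot":[0,0,0]}]' 40
python3 go.py 580.2 -352.3 110
```

```text
time_s: 1.1
eef_pos: [570.8, -355.5, 118.6]
ee_rot: [-0.001, 0.975, 0.22, -0.001]
force: [-0.1, -0.6, 0.5]
grip_width: 0.991
t 1.1 pos [ 570.79 -355.47  118.6 ] F [-0.14 -0.63  0.52] grip 84.7 q [-0.73  0.73  1.13  0.    1.28  0.4 ]
toolx [ 0.9   0.43 -0.  ] z [-0.  0. -1.]
delta tool [9.87 1.21 8.59]
rot fix [-0.  0. -0.]
```

```bash
python3 -m creep '[{"grip":85,"linear":[0,0,0],"rot":[0,0,0]},{"grip":85,"linear":[0,0,0],"rot":[0,0,0]}]' >/dev/null
python3 go.py 580.2 -352.3 110; python3 -c "
from h import *
snap('top','top1');snap('scene','scene1')
crop('top',310,110,430,240,'c1',4);crop('scene',110,90,220,190,'c1s',5)"
```

```text
t 1.2667 pos [ 569.28 -356.9   119.97] F [ 0.73  0.27 -0.55] grip 85.1 q [-0.73  0.73  1.13 -0.    1.28  0.39]
toolx [ 0.9   0.43 -0.  ] z [-0.  0. -1.]
delta tool [11.85  0.55  9.96]
rot fix [-0.  0.  0.]
```

View pics/c1s.png

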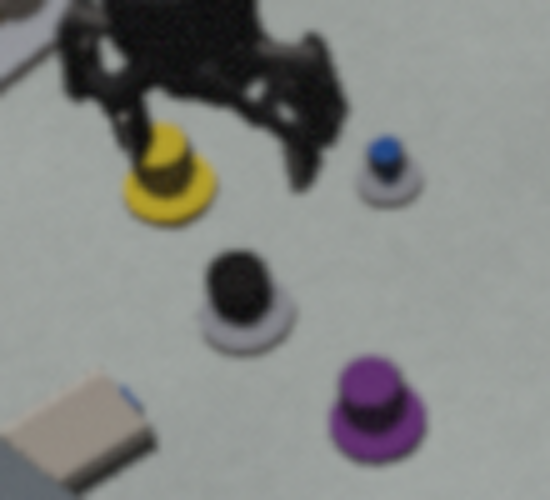

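```bash
python3 - <<'E'
from h import *
for s in(-1,1):
  X=np.array([569.3,-356.9,133])+s*43*np.array([.4285,-.9036,0])
  for n,u,v,k in(('scene',110,90,5),('top',310,110,4)): print(n,(proj(n,X)-[u,v])*k)
E
```

```text
scene [299.07380391 180.25169169]
top [216.67860425 295.7335464 ]
scene [147.96943587 151.98879253]
top [337.22258096 236.70661837]
```

View pics/c1.png

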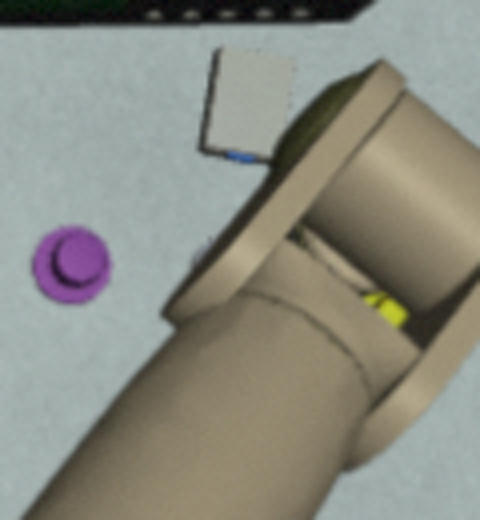

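Finger tips in the scene crop at (300,185) and (140,155) match the projection, so the pose is consistent. Aligning and descending.

```bash
python3 -m creep '[{"grip":85,"linear":[6,0.3,5],"rot":[0,0,0]},{"grip":85,"linear":[5.8,0.3,5],"rot":[0,0,0]},{"grip":85,"linear":[0,0,10],"rot":[0,0,0]},{"grip":85,"linear":[0,0,10],"rot":[0,0,0]},{"grip":85,"linear":[0,0,10],"rot":[0,0,0]},{"grip":85,"linear":[0,0,10],"rot":[0,0,0]},{"grip":85,"linear":[0,0,10],"rot":[0,0,0]},{"grip":85,"linear":[0,0,10],"rot":[0,0,0]},{"grip":85,"linear":[0,0,10],"rot":[0,0,0]},{"grip":85,"linear":[0,0,8],"rot":[0,0,0]},{"grip":85,"linear":[0,0,0],"rot":[0,0,0]},{"grip":85,"linear":[0,0,0],"rot":[0,0,0]}]' 40 >/dev/null
python3 go.py 580.2 -352.3 31
```

```text
t 2.3667 pos [ 579.95 -353.09   32.93] F [ 0.24 -0.41  0.79] grip 85.4 q [-0.72  0.84  1.17 -0.    1.13  0.41]
toolx [ 0.9   0.43 -0.  ] z [-0.  0. -1.]
delta tool [ 0.56 -0.61  1.93]
rot fix [-0.  0.  0.]
```

```bash
python3 -m creep '[{"grip":60,"linear":[0.5,-0.5,1],"rot":[0,0,0]},{"grip":45,"linear":[0,0,0],"rot":[0,0,0]},{"grip":38,"linear":[0,0,0],"rot":[0,0,0]},{"grip":35,"linear":[0,0,0],"rot":[0,0,0]},{"grip":30,"linear":[0,0,0],"rot":[0,0,0]},{"grip":25,"linear":[0,0,0],"rot":[0,0,0]},{"grip":25,"linear":[0,0,0],"rot":[0,0,0]},{"grip":25,"linear":[0,0,0],"rot":[0,0,0]}]' 40
python3 go.py 580.2 -352.3 31; python3 -c "
from h import *
snap('scene','scene2')
crop('scene',110,90,220,190,'c2s',6)"
```

```text
time_s: 3.03
eef_pos: [580.4, -352.6, 32.8]
ee_rot: [0.0, 0.976, 0.22, 0.0]
force: [-0.1, 0.3, 3.9]
grip_width: 0.388
t 3.0333 pos [ 580.44 -352.65   32.79] F [-0.06  0.32  3.88] grip 33.1 q [-0.72  0.84  1.18  0.    1.13  0.41]
toolx [0.9  0.43 0.  ] z [ 0. -0. -1.]
delta tool [-0.07 -0.42  1.79]
rot fix [ 0. -0.  0.]
```

View pics/c2s.png

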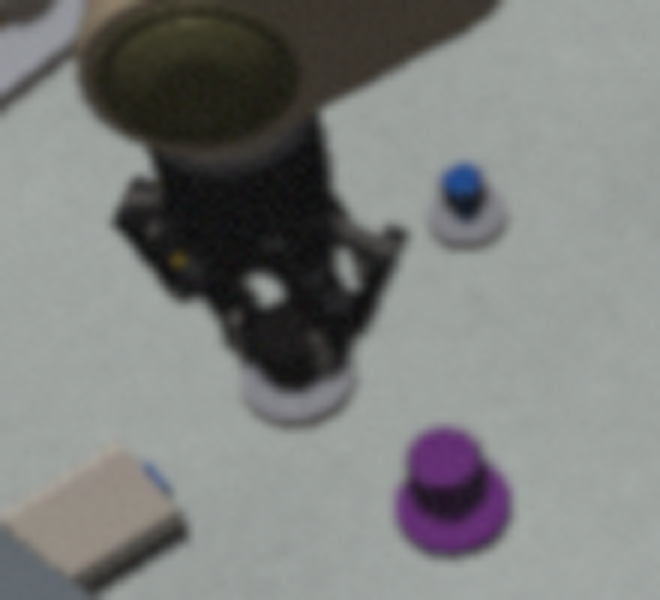

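Gripped at 33 mm, with the plug still upright at crop (300,390). Lifting.

```bash
python3 -m creep '[{"grip":25,"linear":[0,0,-5],"rot":[0,0,0]},{"grip":25,"linear":[0,0,-15],"rot":[0,0,0]},{"grip":25,"linear":[0,0,-20],"rot":[0,0,0]},{"grip":25,"linear":[0,0,-20],"rot":[0,0,0]},{"grip":25,"linear":[0,0,-20],"rot":[0,0,0]},{"grip":25,"linear":[0,0,-20],"rot":[0,0,0]},{"grip":25,"linear":[0,0,-20],"rot":[0,0,0]},{"grip":25,"linear":[0,0,-20],"rot":[0,0,0]},{"grip":25,"linear":[0,0,-20],"rot":[0,0,0]},{"grip":25,"linear":[0,0,-20],"rot":[0,0,0]},{"grip":25,"linear":[0,0,-10],"rot":[0,0,0]},{"grip":25,"linear":[0,0,0],"rot":[0,0,0]}]' 40
python3 go.py 578 125.6 200
```

```text
time_s: 4.08
eef_pos: [580.7, -352.8, 224.3]
ee_rot: [0.001, 0.976, 0.22, 0.001]
force: [-0.1, -0.8, -2.3]
grip_width: 0.379
t 4.0833 pos [ 580.69 -352.81  224.35] F [-0.08 -0.78 -2.32] grip 32.4 q [-0.72  0.68  0.96  0.    1.5   0.41]
toolx [0.9  0.43 0.  ] z [ 0. -0. -1.]
delta tool [ 202.53 -433.49   23.28]
rot fix [ 0. -0. -0.]
```

```bash
python3 -m creep '[{"grip":25,"linear":[3,-7,0],"rot":[0,0,0]},{"grip":25,"linear":[7,-15,0],"rot":[0,0,0]},{"grip":25,"linear":[11,-23.5,0],"rot":[0,0,0]},{"grip":25,"linear":[11,-23.5,0],"rot":[0,0,0]},{"grip":25,"linear":[11,-23.5,0],"rot":[0,0,0]},{"grip":25,"linear":[11,-23.5,0],"rot":[0,0,0]},{"grip":25,"linear":[11,-23.5,0],"rot":[0,0,0]},{"grip":25,"linear":[11,-23.5,0],"rot":[0,0,0]},{"grip":25,"linear":[11,-23.5,0],"rot":[0,0,0]},{"grip":25,"linear":[11,-23.5,0],"rot":[0,0,0]},{"grip":25,"linear":[11,-23.5,0],"rot":[0,0,0]},{"grip":25,"linear":[11,-23.5,0],"rot":[0,0,0]}]' 40 >/dev/null
python3 -m creep '[{"grip":25,"linear":[11,-23.5,0],"rot":[0,0,0]},{"grip":25,"linear":[11,-23.5,0],"rot":[0,0,0]},{"grip":25,"linear":[11,-23.5,0],"rot":[0,0,0]},{"grip":25,"linear":[11,-23.5,0],"rot":[0,0,0]},{"grip":25,"linear":[11,-23.5,0],"rot":[0,0,0]},{"grip":25,"linear":[11,-23.5,0],"rot":[0,0,0]},{"grip":25,"linear":[7,-15,0],"rot":[0,0,0]},{"grip":25,"linear":[3,-7,0],"rot":[0,0,0]},{"grip":25,"linear":[0,0,0],"rot":[0,0,0]},{"grip":25,"linear":[0,0,0],"rot":[0,0,0]}]' 40
python3 go.py 578 125.6 180
python3 -c "
from h import *
snap('scene','scene3');snap('top','top3')
crop('scene',220,120,360,270,'c3s',4)"
```

```text
time_s: 5.92
eef_pos: [577.0, 110.6, 221.4]
ee_rot: [-0.0, 0.976, 0.22, -0.001]
force: [0.2, 0.7, -1.6]
grip_width: 0.384
t 5.9167 pos [576.99 110.64 221.39] F [ 0.18  0.67 -1.64] grip 32.8 q [-0.01  0.46  1.31 -0.    1.37  1.12]
toolx [ 0.9   0.43 -0.  ] z [-0. -0. -1.]
delta tool [  7.39 -13.06  41.38]
rot fix [-0.  0. -0.]
```

View pics/c3s.png

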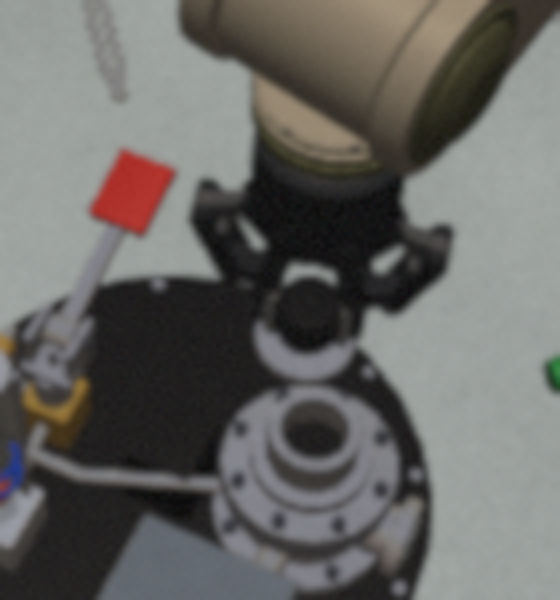

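```bash
python3 - <<'E'
from h import *
u,v,k=235,150,8; p,d=load('scene')
im=cv2.resize(p[v:v+70,u:u+90],None,fx=k,fy=k,interpolation=cv2.INTER_CUBIC)
C=np.array([577,110.6,218.6])
for z,r,col in((-6,27.5,(255,255,0)),(30,17,(0,255,0)),(-14,27.5,(255,0,0))):
  for a in np.linspace(0,2*np.pi,90):
    q=(proj('scene',C+[r*np.cos(a),r*np.sin(a),z])-[u,v]+.5)*k; cv2.circle(im,tuple(int(x) for x in q),1,col,-1)
cv2.imwrite('pics/c3o.png',im[:,:,::-1])
E
```

```text
(no output)
```

View pics/c3o.png

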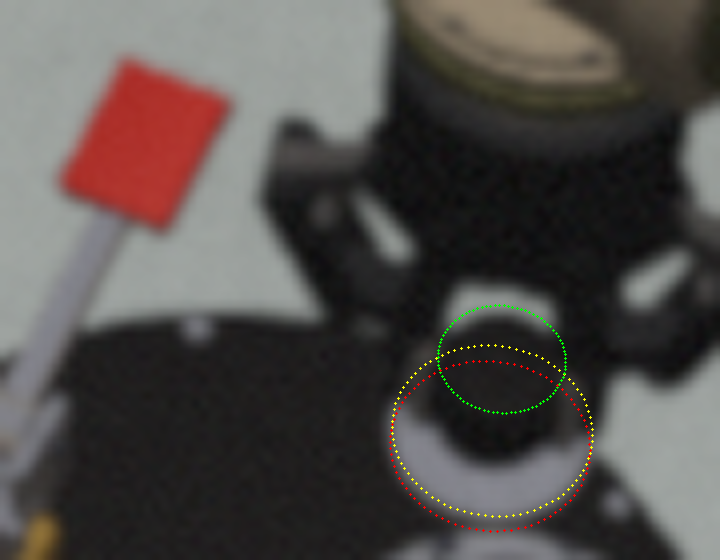

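The flange and knob fit the overlay to within half a pixel, so the plug hangs straight and centred. Aligning above the port.

```bash
python3 -m creep '[{"grip":25,"linear":[3.6,-6.5,5],"rot":[0,0,0]},{"grip":25,"linear":[3.6,-6.5,10],"rot":[0,0,0]},{"grip":25,"linear":[0,0,15],"rot":[0,0,0]},{"grip":25,"linear":[0,0,15],"rot":[0,0,0]},{"grip":25,"linear":[0,0,5],"rot":[0,0,0]},{"grip":25,"linear":[0,0,0],"rot":[0,0,0]},{"grip":25,"linear":[0,0,0],"rot":[0,0,0]},{"grip":25,"linear":[0,0,0],"rot":[0,0,0]}]' 40 >/dev/null
python3 go.py 577.8 125.6 163
```

```text
t 6.6833 pos [578.75 125.88 173.1 ] F [ 0.72  0.16 -1.78] grip 33.1 q [0.02 0.51 1.37 0.   1.26 1.14]
toolx [0.9  0.43 0.  ] z [ 0.  0. -1.]
delta tool [-0.99 -0.16 10.1 ]
rot fix [ 0. -0.  0.]
```

```bash
python3 -m creep '[{"grip":25,"linear":[-1,-0.2,5],"rot":[0,0,0]},{"grip":25,"linear":[0,0,3],"rot":[0,0,0]},{"grip":25,"linear":[0,0,0],"rot":[0,0,0]},{"grip":25,"linear":[0,0,0],"rot":[0,0,0]}]' 40 >/dev/null
python3 go.py 577.8 125.6 142
python3 - <<'E'
from h import *
s=sensors.sense(); T=s['eef_pos']; C=T-[0,0,2.8]
snap('scene','scene4'); u,v,k=245,180,8; p,d=load('scene')
im=cv2.resize(p[v:v+75,u:u+100],None,fx=k,fy=k,interpolation=cv2.INTER_CUBIC);m=im.copy()
for c,z,r,col in((C,-6,27.5,(255,255,0)),(C,-14,27.5,(255,0,0)),(np.array([577.8,125.7,125]),0,27.5,(0,255,0))):
  for a in np.linspace(0,2*np.pi,90):
    q=(proj('scene',c+[r*np.cos(a),r*np.sin(a),z])-[u,v]+.5)*k; cv2.circle(im,tuple(int(x) for x in q),1,col,-1)
cv2.imwrite('pics/c4o.png',im[:,:,::-1]);cv2.imwrite('pics/c4.png',m[:,:,::-1])
E
```

```text
t 7.0167 pos [577.27 125.58 164.18] F [ 0.76 -0.71 -2.1 ] grip 33.1 q [0.02 0.51 1.38 0.   1.24 1.14]
toolx [ 0.9   0.43 -0.  ] z [-0.  0. -1.]
delta tool [ 0.49  0.21 22.18]
rot fix [-0.  0.  0.]
```

View pics/c4o.png

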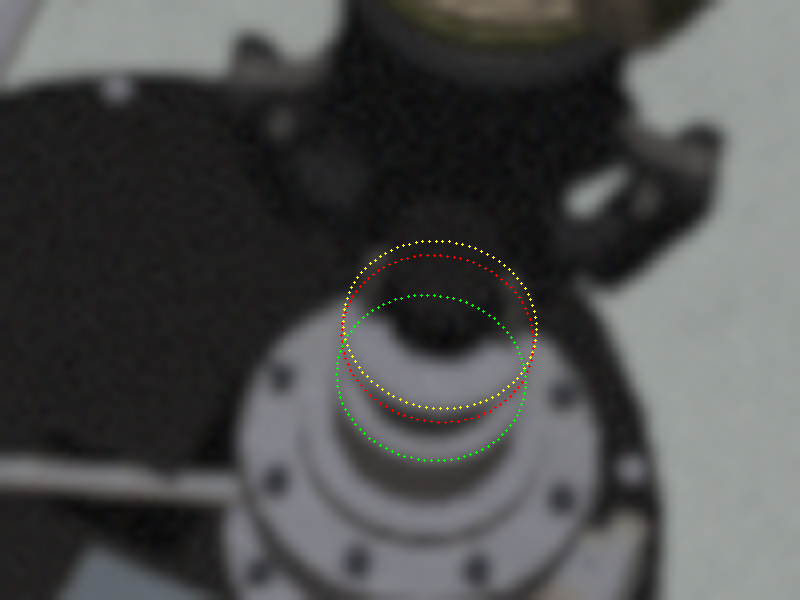

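Flange and rim circles line up in the scene view. Inserting.

```bash
python3 -m creep '[{"grip":25,"linear":[0.4,0.1,3],"rot":[0,0,0]},{"grip":25,"linear":[0,0,3],"rot":[0,0,0]},{"grip":25,"linear":[0,0,3],"rot":[0,0,0]},{"grip":25,"linear":[0,0,3],"rot":[0,0,0]},{"grip":25,"linear":[0,0,0],"rot":[0,0,0]},{"grip":25,"linear":[0,0,0],"rot":[0,0,0]}]' 40 >/dev/null
python3 go.py 577.8 125.6 142.5
```

```text
t 7.5667 pos [577.69 125.66 152.08] F [ 0.04 -0.21 -2.36] grip 32.5 q [0.02 0.53 1.4  0.   1.22 1.14]
toolx [ 0.9   0.43 -0.  ] z [-0.  0. -1.]
delta tool [0.08 0.1  9.58]
rot fix [-0.  0. -0.]
```

No contact force at 5 mm in. Continuing.

```bash
python3 -m creep '[{"grip":25,"linear":[0,0,2.5],"rot":[0,0,0]},{"grip":25,"linear":[0,0,2.5],"rot":[0,0,0]},{"grip":25,"linear":[0,0,2.5],"rot":[0,0,0]},{"grip":25,"linear":[0,0,0],"rot":[0,0,0]},{"grip":25,"linear":[0,0,0],"rot":[0,0,0]}]' 40 >/dev/null
python3 go.py 577.8 125.6 142
python3 -m creep '[{"grip":25,"linear":[0,0,1],"rot":[0,0,0]},{"grip":25,"linear":[0,0,1],"rot":[0,0,0]},{"grip":25,"linear":[0,0,0],"rot":[0,0,0]},{"grip":25,"linear":[0,0,0],"rot":[0,0,0]}]' 40 >/dev/null
python3 go.py 577.8 125.6 142
```

```text
t 7.9833 pos [577.69 125.67 144.62] F [-0.2  -1.45 -1.87] grip 33.0 q [0.02 0.53 1.41 0.   1.2  1.14]
toolx [ 0.9   0.43 -0.  ] z [-0. -0. -1.]
delta tool [0.07 0.11 2.62]
rot fix [-0.  0.  0.]
t 8.3167 pos [577.75 125.68 142.79] F [ 0.31  0.41 -2.13] grip 32.9 q [0.02 0.53 1.41 0.   1.2  1.14]
toolx [ 0.9   0.43 -0.  ] z [-0.  0. -1.]
delta tool [0.01 0.1  0.79]
rot fix [-0.  0. -0.]
```

```bash
python3 -m creep '[{"grip":25,"linear":[0,0,0.8],"rot":[0,0,0]},{"grip":25,"linear":[0,0,0.7],"rot":[0,0,0]},{"grip":25,"linear":[0,0,0],"rot":[0,0,0]},{"grip":25,"linear":[0,0,0],"rot":[0,0,0]}]' 40 >/dev/null
python3 go.py 577.8 125.6 142
```

```text
t 8.65 pos [578.   125.66 142.04] F [-1.95  0.15  5.47] grip 32.9 q [ 0.02  0.54  1.41 -0.    1.2   1.14]
toolx [0.9  0.43 0.  ] z [ 0.  0. -1.]
delta tool [-0.21 -0.03  0.04]
rot fix [ 0. -0.  0.]
```

Contact at TCP z=142, against 141.8 expected for seated. Releasing.

```bash
python3 -m creep '[{"grip":38,"linear":[0,0,0],"rot":[0,0,0]},{"grip":45,"linear":[0,0,0],"rot":[0,0,0]},{"grip":55,"linear":[0,0,0],"rot":[0,0,0]},{"grip":60,"linear":[0,0,0],"rot":[0,0,0]},{"grip":60,"linear":[0,0,-3],"rot":[0,0,0]},{"grip":60,"linear":[0,0,-10],"rot":[0,0,0]},{"grip":60,"linear":[0,0,-15],"rot":[0,0,0]},{"grip":60,"linear":[0,0,-20],"rot":[0,0,0]},{"grip":60,"linear":[0,0,-20],"rot":[0,0,0]},{"grip":60,"linear":[0,0,-15],"rot":[0,0,0]},{"grip":60,"linear":[0,0,0],"rot":[0,0,0]}]' 40 >/dev/null
python3 go.py 511 -61.5 160
python3 - <<'E'
from h import *
snap('scene','scene5'); u,v,k=245,180,8; p,d=load('scene')
im=cv2.resize(p[v:v+75,u:u+100],None,fx=k,fy=k,interpolation=cv2.INTER_CUBIC)
C=np.array([577.8,125.7,139])
for c,z,r,col in((C,-6,27.5,(255,255,0)),(C,30,17,(0,255,0))):
  for a in np.linspace(0,2*np.pi,90):
    q=(proj('scene',c+[r*np.cos(a),r*np.sin(a),z])-[u,v]+.5)*k; cv2.circle(im,tuple(int(x) for x in q),1,col,-1)
cv2.imwrite('pics/c5o.png',im[:,:,::-1])
E
```

```text
t 9.5667 pos [578.96 125.73 228.49] F [0.28 0.02 0.24] grip 59.9 q [0.02 0.46 1.29 0.   1.38 1.14]
toolx [0.9  0.43 0.01] z [ 0.01  0.   -1.  ]
delta tool [-142.06  139.86   68.01]
rot fix [ 0.   -0.01  0.  ]
```

View pics/c5o.png

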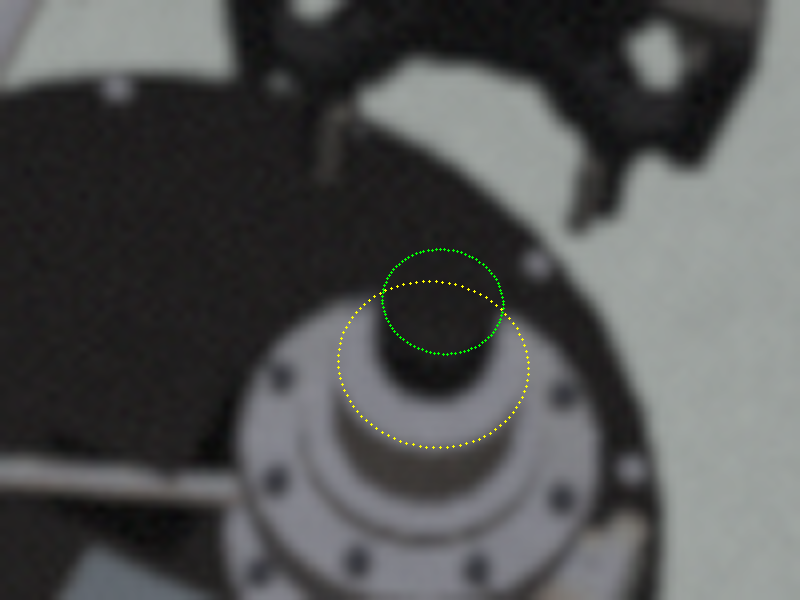

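```bash
python3 - <<'E'
from h import *
snap('top','top5')
ims=[]
for n,u,v in(('scene',275,200),('top',165,145)):
  p,d=load(n);k=8
  im=cv2.resize(p[v:v+55,u:u+50],None,fx=k,fy=k,interpolation=cv2.INTER_CUBIC).copy()
  C=np.array([577.8,125.7,139])
  for z,r,col in((-6,27.5,(255,255,0)),(-14,27.5,(255,0,0)),(30,17,(0,255,0))):
   for a in np.linspace(0,2*np.pi,90):
    q=(proj(n,C+[r*np.cos(a),r*np.sin(a),z])-[u,v]+.5)*k; cv2.circle(im,tuple(int(x) for x in q),0,col,-1)
  ims.append(cv2.convertScaleAbs(im,alpha=1.5))
cv2.imwrite('pics/c5b.png',np.hstack(ims)[:,:,::-1])
E
```

View pics/c5b.png

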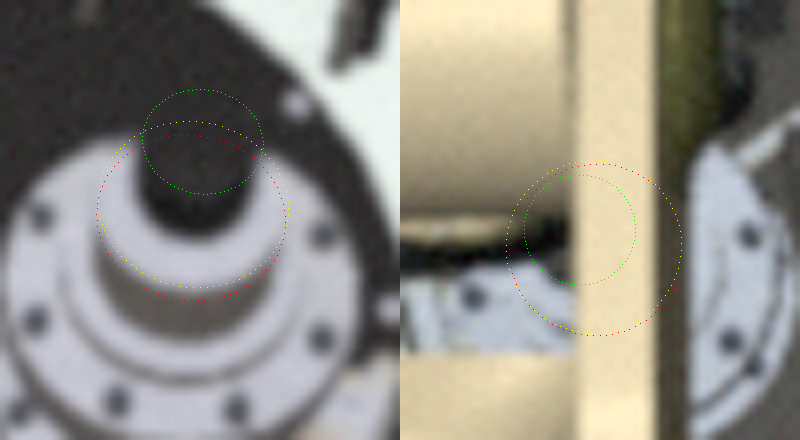

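The plug stands upright and its flange edge, scene crop (190,295), is at the height of the seated model. Now to the lever with the gripper shut.

```bash
python3 -m creep '[{"grip":60,"linear":[-5,5,0],"rot":[0,0,0]},{"grip":50,"linear":[-10,10,0],"rot":[0,0,0]},{"grip":30,"linear":[-15,15,0],"rot":[0,0,0]},{"grip":0,"linear":[-18,18,0],"rot":[0,0,0]},{"grip":0,"linear":[-18,18,0],"rot":[0,0,0]},{"grip":0,"linear":[-18,18,0],"rot":[0,0,0]},{"grip":0,"linear":[-18,18,0],"rot":[0,0,0]},{"grip":0,"linear":[-18,18,10],"rot":[0,0,0]},{"grip":0,"linear":[-12,12,15],"rot":[0,0,0]},{"grip":0,"linear":[-8,8,15],"rot":[0,0,0]},{"grip":0,"linear":[0,0,10],"rot":[0,0,0]},{"grip":0,"linear":[0,0,0],"rot":[0,0,0]}]' 40 >/dev/null
python3 go.py 513 -62 150
python3 -m creep '[{"grip":0,"linear":[0,0,0],"rot":[0,0,0]},{"grip":0,"linear":[0,0,0],"rot":[0,0,0]}]' >/dev/null
python3 go.py 513 -62 145
```

```text
t 10.6667 pos [509.75 -61.14 172.06] F [ 0.93 -0.05 -0.49] grip -0.1 q [-0.35  0.34  1.62  0.    1.19  0.78]
toolx [ 0.9   0.43 -0.  ] z [-0.  0. -1.]
delta tool [ 2.64  2.24 22.04]
rot fix [-0.  0.  0.]
t 10.8333 pos [511.62 -60.39 174.93] F [ 0.   -0.1  -0.35] grip -0.3 q [-0.35  0.34  1.61  0.    1.19  0.78]
toolx [0.9  0.43 0.  ] z [ 0. -0. -1.]
delta tool [ 0.54  2.02 29.94]
rot fix [ 0. -0.  0.]
```

```bash
python3 -m creep '[{"grip":0,"linear":[0.5,2,10],"rot":[0,0,0]},{"grip":0,"linear":[0,0,12],"rot":[0,0,0]},{"grip":0,"linear":[0,0,8],"rot":[0,0,0]},{"grip":0,"linear":[0,0,5],"rot":[0,0,0]},{"grip":0,"linear":[0,0,0],"rot":[0,0,0]},{"grip":0,"linear":[0,0,0],"rot":[0,0,0]}]' >/dev/null
python3 go.py 513 -62 132
python3 -c "
from clip import *
snap('scene','scene6'); crop('scene',190,120,320,245,'c6',5)"
```

```text
t 11.3333 pos [512.69 -62.33 139.35] F [-0.75 -0.27  0.38] grip 0.1 q [-0.35  0.39  1.65 -0.    1.11  0.78]
toolx [ 0.9   0.43 -0.  ] z [ 0. -0. -1.]
delta tool [ 0.42 -0.16  7.35]
rot fix [0. 0. 0.]
```

View pics/c6.png

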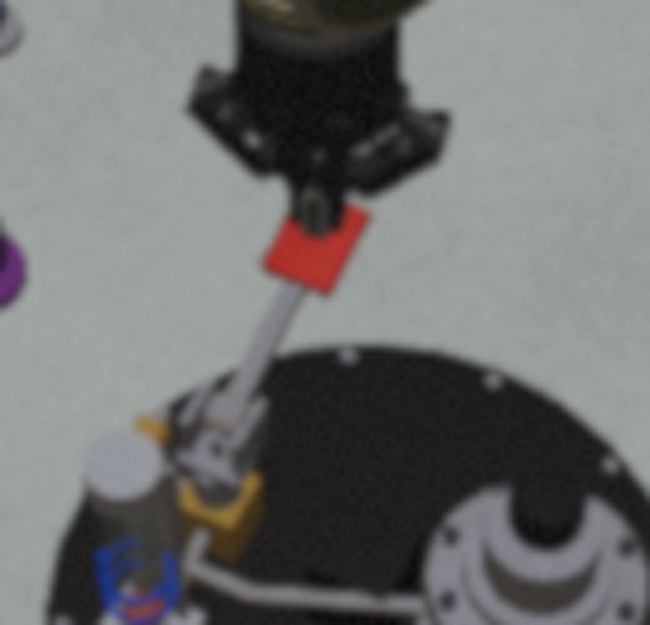

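The closed tips stand just above the pad at crop (318,230), and the tube is unobstructed. Pressing gently.

```bash
for i in 1 2; do python3 -m creep '[{"grip":0,"linear":[0,0,2],"rot":[0,0,0]},{"grip":0,"linear":[0,0,2],"rot":[0,0,0]},{"grip":0,"linear":[0,0,2],"rot":[0,0,0]},{"grip":0,"linear":[0,0,0],"rot":[0,0,0]},{"grip":0,"linear":[0,0,0],"rot":[0,0,0]}]' >/dev/null
python3 go.py | head -1; done
python3 -c "
from clip import *
snap('scene','scene7');mk([100.5],'c7',k=11,fl=82)"
```

```text
t 11.8 pos [512.66 -62.5  133.59] F [-1.84  0.62  4.07] grip 0.2 q [-0.35  0.39  1.66 -0.    1.09  0.78]
t 12.2167 pos [512.54 -62.47 127.3 ] F [-3.09 -1.22  5.8 ] grip -0.1 q [-0.35  0.4   1.66 -0.    1.08  0.78]
```

View pics/c7.png

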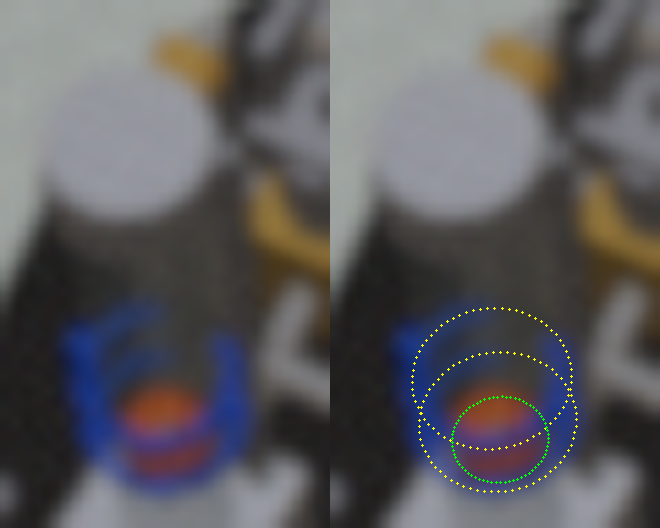

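The float has risen to about z 85, with its visible extent at crop rows 383 to 480. It needs about 8 mm more at the pad. Pressing 6 mm, then looking again.

```bash
python3 -m creep '[{"grip":0,"linear":[0,0,1.5],"rot":[0,0,0]},{"grip":0,"linear":[0,0,1.5],"rot":[0,0,0]},{"grip":0,"linear":[0,0,1.5],"rot":[0,0,0]},{"grip":0,"linear":[0,0,1.5],"rot":[0,0,0]},{"grip":0,"linear":[0,0,0],"rot":[0,0,0]},{"grip":0,"linear":[0,0,0],"rot":[0,0,0]}]' >/dev/null
python3 go.py | head -1
python3 -c "
from clip import *
snap('scene','scene8');mk([100.5],'c8',k=11,fl=97)"
```

```text
t 12.7667 pos [512.46 -62.44 121.37] F [-3.07 -0.57  6.23] grip -0.0 q [-0.35  0.41  1.67 -0.    1.06  0.78]
```

View pics/c8.png

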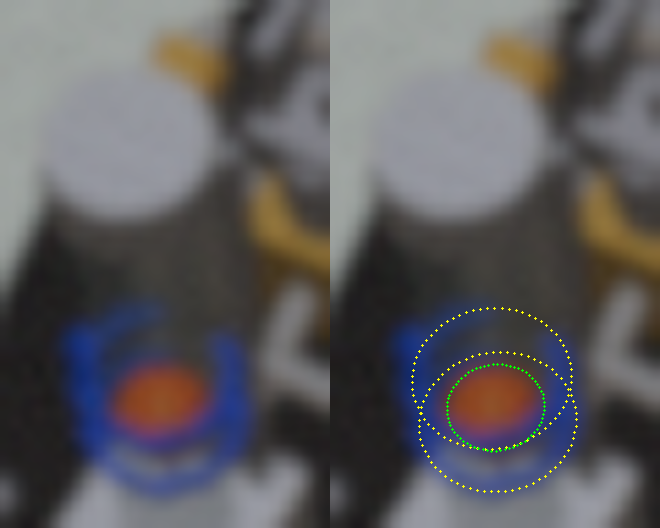

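The float's top edge is at row 358, which puts its centre at about z 97, 3 mm below the mark. Another 1.5 mm at the pad.

```bash
python3 -m creep '[{"grip":0,"linear":[0,0,0.8],"rot":[0,0,0]},{"grip":0,"linear":[0,0,0.7],"rot":[0,0,0]},{"grip":0,"linear":[0,0,0],"rot":[0,0,0]},{"grip":0,"linear":[0,0,0],"rot":[0,0,0]},{"grip":0,"linear":[0,0,0],"rot":[0,0,0]},{"grip":0,"linear":[0,0,0],"rot":[0,0,0]},{"grip":0,"linear":[0,0,0],"rot":[0,0,0]},{"grip":0,"linear":[0,0,0],"rot":[0,0,0]},{"grip":0,"linear":[0,0,0],"rot":[0,0,0]},{"grip":0,"linear":[0,0,0],"rot":[0,0,0]},{"grip":0,"linear":[0,0,0],"rot":[0,0,0]},{"grip":0,"linear":[0,0,0],"rot":[0,0,0]}]' >/dev/null
python3 go.py | head -1
python3 - <<'E'
from clip import *
p,_=snap('scene','scene9');mk([100.5],'c9',k=11,fl=100.5)
crop('scene',190,140,335,305,'c9b',3)
for f in ('scene0','scene7','scene8','scene9'):
  p=cv2.imread('pics/%s.png'%f).astype(int); b=p[...,0]-p[...,1]; r=p[...,2]-p[...,1]
  print(f,[(v,b[v,216:219].mean().round(),r[v,216:219].mean().round()) for v in range(226,248)])
E
```

```text
t 13.8167 pos [512.35 -62.44 119.94] F [-3.03 -1.13  6.97] grip 0.3 q [-0.35  0.41  1.67 -0.    1.06  0.78]
scene0 [(226, np.float64(-0.0), np.float64(1.0)), (227, np.float64(11.0), np.float64(-2.0)), (228, np.float64(18.0), np.float64(-5.0)), (229, np.float64(11.0), np.float64(-3.0)), (230, np.float64(2.0), np.float64(-1.0)), (231, np.float64(13.0), np.float64(-3.0)), (232, np.float64(23.0), np.float64(-8.0)), (233, np.float64(15.0), np.float64(-5.0)), (234, np.float64(1.0), np.float64(0.0)), (235, np.float64(-2.0), np.float64(1.0)), (236, np.float64(-3.0), np.float64(1.0)), (237, np.float64(-1.0), np.float64(9.0)), (238, np.float64(10.0), np.float64(20.0)), (239, np.float64(39.0), np.float64(23.0)), (240, np.float64(50.0), np.float64(19.0)), (241, np.float64(12.0), np.float64(41.0)), (242, np.float64(3.0), np.float64(49.0)), (243, np.float64(38.0), np.float64(34.0)), (244, np.float64(51.0), np.float64(16.0)), (245, np.float64(18.0), np.float64(18.0)), (246, np.float64(2.0), np.float64(9.0)), (247, np.float64(3.0), np.float64(0.0))]
scene7 [(226, np.float64(0.0), np.float64(0.0)), (
[... 2104 characters left out ...]
t64(4.0)), (232, np.float64(14.0), np.float64(26.0)), (233, np.float64(-8.0), np.float64(54.0)), (234, np.float64(-30.0), np.float64(67.0)), (235, np.float64(-37.0), np.float64(66.0)), (236, np.float64(-36.0), np.float64(64.0)), (237, np.float64(-29.0), np.float64(69.0)), (238, np.float64(1.0), np.float64(61.0)), (239, np.float64(44.0), np.float64(35.0)), (240, np.float64(54.0), np.float64(2.0)), (241, np.float64(22.0), np.float64(-3.0)), (242, np.float64(18.0), np.float64(-5.0)), (243, np.float64(41.0), np.float64(-10.0)), (244, np.float64(46.0), np.float64(-10.0)), (245, np.float64(18.0), np.float64(-6.0)), (246, np.float64(6.0), np.float64(-3.0)), (247, np.float64(5.0), np.float64(-2.0))]
```

View pics/c9.png

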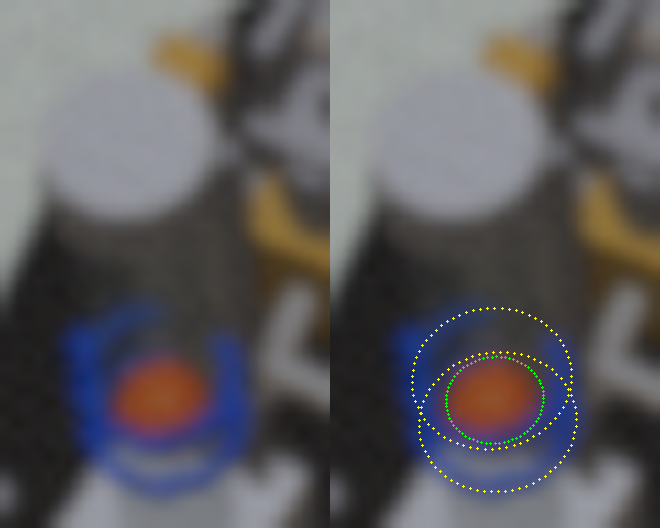

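View pics/c9b.png

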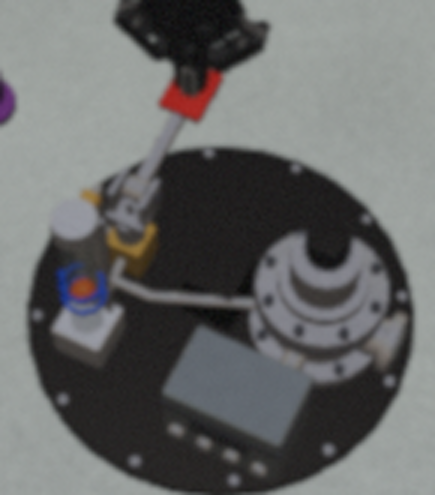

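By the top-edge rows (232.2 now, 237.7 at rest) the float has risen about 28 to 30 mm, and it needs about 32.5. It's inside the band, but I'll centre it with 1.3 mm more.

```bash
python3 -m creep '[{"grip":0,"linear":[0,0,0.7],"rot":[0,0,0]},{"grip":0,"linear":[0,0,0.6],"rot":[0,0,0]},{"grip":0,"linear":[0,0,0],"rot":[0,0,0]},{"grip":0,"linear":[0,0,0],"rot":[0,0,0]},{"grip":0,"linear":[0,0,0],"rot":[0,0,0]},{"grip":0,"linear":[0,0,0],"rot":[0,0,0]},{"grip":0,"linear":[0,0,0],"rot":[0,0,0]},{"grip":0,"linear":[0,0,0],"rot":[0,0,0]},{"grip":0,"linear":[0,0,0],"rot":[0,0,0]},{"grip":0,"linear":[0,0,0],"rot":[0,0,0]},{"grip":0,"linear":[0,0,0],"rot":[0,0,0]},{"grip":0,"linear":[0,0,0],"rot":[0,0,0]}]' >/dev/null
python3 go.py | head -1
python3 - <<'E'
from clip import *
p,_=snap('scene','scene10');mk([100.5],'c10',k=11,fl=100.5)
r=p[...,0].astype(int)-p[...,1]; print([(v,int(r[v,216:219].mean())) for v in range(229,242)])
E
```

```text
t 14.8667 pos [512.29 -62.47 118.61] F [-4.07 -0.65  5.79] grip 0.0 q [-0.35  0.41  1.67 -0.    1.06  0.78]
[(229, -2), (230, 1), (231, 13), (232, 40), (233, 64), (234, 69), (235, 64), (236, 66), (237, 69), (238, 59), (239, 30), (240, -2), (241, -5)]
```

View pics/c10.png

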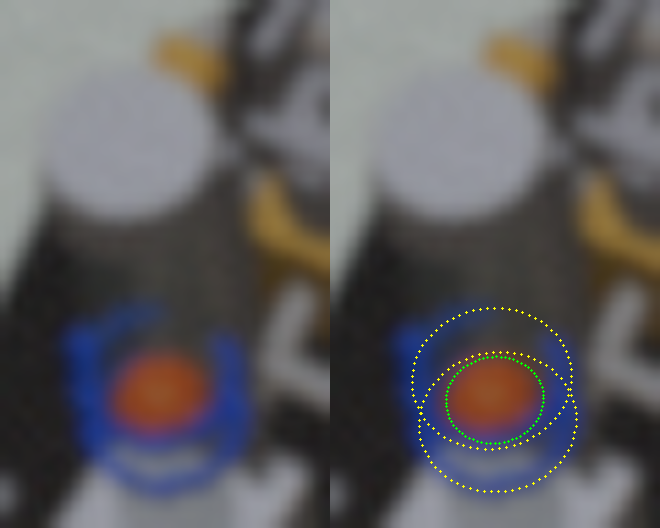

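View pics/scene10.png

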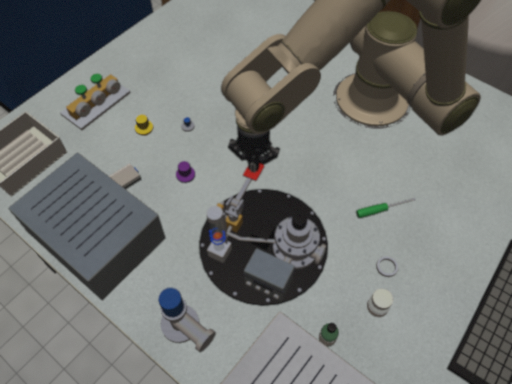

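The float's visible span is now rows 231.7 to about 239.3, so its centre is around 235.6. The clip middle projects to row 235.9, so the float is on the mark. The plug sits in the port and the bystanders look unmoved. Handing in.

```bash
python3 -c "
from rig import ctrl
print(ctrl.finish_job())"
```

```text
the job is handed in; nothing more can be done
None
```

I seated the black-knobbed plug in the port and let go of it. I then pressed the purge lever in small steps with the closed fingertips, and handed the job in at 14.9 s with the arm still holding it down.

- **Plug:** it met the rim at TCP z 142.0 mm, against 141.8 expected for fully seated. After release the scene view showed it upright and at seated height, with the flange edge within about a pixel of the model. The top view was mostly blocked by the arm and could not confirm this.
- **Float:** its centre is at about row 235.6 in the scene view, against 235.9 for the clip middle (about z 100 mm). That puts it within roughly 2 mm of the mark. The lower edge of the float is partly hidden by the clip ring, so I relied on the top edge. Reckoning from how far the pad was pressed gave about the same height.
- **Holding force:** about 6 N at the last reading, and the pose was steady.
- **Everything else:** by eye in the last scene picture, nothing on the deck looks moved. I did not measure the bystanders. The tweezers were behind the arm in that picture, and the grease bottle and grey sample box weren't checked separately.

No check failed. The two cameras disagreed by 1–2 mm sideways, and the heights they gave for the port and pad were about 4 mm below the stated ones. I used the stated heights and averaged the sideways positions.

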